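Fetch the press die from behind the supplies

TASK

Fetch the aluminium press die that stands hemmed in on the grey bay: first clear the round jar, the square case and the oil can out of its way into the aluminium side tray, all three standing upright there, and only then take the die out and seat it in the pocket of the steel press plate, lying flat and square in the middle. Finally put the jar, the case and the can back, each on the very spot in the bay where it stood at the start. Never tip the three over, and leave the parts bin, the wrench and the screwdriver alone.

Things in the scene. Friction and masses are not known exactly. Their poses are not given: they have to be found in the camera images.
- die: press die: bright aluminium bar 44 (its x) by 104 (its y) by 34 mm high with a dark round bore mark on the middle of its top, about 0.45 kg, loose. Origin: centre of its underside, z up. Too long to grip lengthwise: grip it across x. At the start it lies mid-bay, only about 10 mm between its long sides and the three supplies
- jar: round white plastic jar with a slightly narrower black screw cap, closed: 50 mm diameter up to 76 mm, cap 45 mm diameter, 96 mm high in all, about 0.25 kg, loose, standing upright. Origin: centre of its underside, z up
- case: square upright bit case, grey below and black above: 44 by 44 mm, 96 mm high, about 0.25 kg, loose, standing upright. Origin: centre of its underside, z up, x and y square to its sides
- oiler: round steel oil can with a short spout on top: 48 mm diameter up to 76 mm, then a cone to a thin spout whose tip is 96 mm up, about 0.25 kg, loose, standing upright. Origin: centre of its underside, z up
- bay: light grey storage bay, fixed: inner floor 190 (its x) by 180 mm, 4 mm above the bench; lip 10 mm higher, 5 mm thick. Origin: centre of its underside. Three dark round floor marks, 60 mm wide, at x, y = (-57, -46), (-57, 46), (57, 0) mm: at the start jar, case and oil can stand one on each (within 3 mm), in any arrangement, two on the robot's side of the die, one beyond it
- tray: empty aluminium side tray, fixed: inner floor 270 (its x) by 130 mm (its y), floor 4 mm above the bench, lip 12 mm higher all round and 5 mm thick; three things fit in a row along x at 80 mm spacing. Origin: centre of its underside
- nest: steel press plate with a shallow pocket, fixed: pocket 64 (its x) by 124 mm (its y), floor 10 mm above the bench, the rim all round 5 mm higher and 16 mm wide. The die goes in the middle of the pocket with its length along the pocket's length (either way round). Origin: centre of its underside, below the pocket's middle
- bin: bystander: open black parts bin with screws, 100 by 160 mm, 55 mm high, beyond the bay. Origin: centre of its underside
- wrench: bystander: steel wrench 170 mm long lying on the bench. Origin: underside of its middle, x along it
- driver: bystander: screwdriver 180 mm long lying on the bench, up to about 30 mm high. Origin: underside of its middle, x along it

How it is judged:
On the way, in this order (a step that is already met when the one before it is completed fails the run):
1. jar, case and oil can all stand upright on the side tray's floor, released, and the die is still in the bay (within 60 mm of its start) (x of jar in the frame of tray between -0.12 and 0.12 m and y of jar in the frame of tray between -0.05 and 0.05 m and z of jar in the frame of tray between -0.002 and 0.012 m and angle between each of jar, case, oiler's own z axis and vertical below 0.12 rad and x of case in the frame of tray between -0.12 and 0.12 m and y of case in the frame of tray between -0.05 and 0.05 m and z of case in the frame of tray between -0.002 and 0.012 m and x of oiler in the frame of tray between -0.12 and 0.12 m and y of oiler in the frame of tray between -0.05 and 0.05 m and z of oiler in the frame of tray between -0.002 and 0.012 m and contact force between the fingers and jar below 0.1 N and contact force between the fingers and case below 0.1 N and contact force between the fingers and oiler below 0.1 N and distance of die from where it was at the start of the episode below 0.06 m), for 0.2 s.
2. the die lies seated in the press plate's pocket, released, while the other three still stand in the tray (x of jar in the frame of tray between -0.12 and 0.12 m and y of jar in the frame of tray between -0.05 and 0.05 m and z of jar in the frame of tray between -0.002 and 0.012 m and angle between each of jar, case, oiler's own z axis and vertical below 0.12 rad and x of case in the frame of tray between -0.12 and 0.12 m and y of case in the frame of tray between -0.05 and 0.05 m and z of case in the frame of tray between -0.002 and 0.012 m and x of oiler in the frame of tray between -0.12 and 0.12 m and y of oiler in the frame of tray between -0.05 and 0.05 m and z of oiler in the frame of tray between -0.002 and 0.012 m and horizontal distance between die and nest below 0.01 m and angle between the y axis of die and the y axis of nest, either way round below 0.13 rad and z of die in the frame of nest between 0.007 and 0.0125 m and angle between die's own z axis and vertical below 0.06 rad and contact force between the fingers and die below 0.1 N), for 0.2 s.
At the end, for the whole second after the job is handed in: the die lies flat on the pocket floor within 10 mm of its middle and within 0.13 rad of its length, and jar, case and oil can each stand upright within 15 mm of where they stood at the start, all released and at rest (horizontal distance between die and nest below 0.01 m and angle between the y axis of die and the y axis of nest, either way round below 0.13 rad and z of die in the frame of nest between 0.007 and 0.0125 m and angle between die's own z axis and vertical below 0.06 rad and contact force between the fingers and die below 0.1 N and distance of each of jar, case, oiler from where it was at the start of the episode below 0.015 m and angle between each of jar, case, oiler's own z axis and vertical below 0.1 rad and linear speed of each of jar, case, oiler, die below 0.02 m/s); the robot touches nothing.
It fails at once if the jar, the case or the oil can is tipped over (angle between any of jar, case, oiler's own z axis and vertical above 0.8 rad).
It fails at once if the parts bin, the wrench or the screwdriver is pushed away (more than 30 mm) (distance of any of bin, wrench, driver from where it was at the start of the episode above 0.03 m).
It also fails if it takes over 141 s, if anything falls off the work surface, if the arm or the gripper's body presses on something with over 40 N, if the wrist force passes 120 N, or if a joint passes its speed limit or range.

ROBOT

A 7-joint arm with a two-finger parallel gripper is mounted at the origin on the work surface. World frame = base frame: x ahead of the robot, y to its left, z up, the work surface at z = 0. Lengths are in m, angles in rad, forces in N, time in s.
With the tool pointing down it reaches from about 0.4 to 0.85 m from the base axis. Payload 10.4 kg.
Tool frame: the origin (TCP) lies between the finger pads; the fingertips stand 14 mm ahead of it and the grasp point (between the pads) lies 5 mm behind it (r.finger_overhang is the z of the fingertips in the tool frame, in m); z points along the fingers, y is the line along which they close (so a half turn about z gives the same grasp; the last joint's range is limited). The gripper opens to 87 mm and grips with 3 to 60 N. Pads are 19 mm wide; open, the fingers measure 117 mm over their backs; the gripper's body (75 mm by 190 mm) begins 51 mm behind the grasp point.
Start: joints at [-1.246, 0.332, -0.065, 1.46, 0.022, 1.35, -0.088], TCP at [0.213, 0.588, 0.237] pointing down, gripper open.
Joint ranges: [-2.6, 2.6], [-0.5, 2.12], [-1.47, 1.34], [0.16, 2.42], [-1.27, 4.41], [0.06, 2.06], [-2.6, 2.6]. Speed limits (rad/s): [2.22, 2.22, 2.79, 2.79, 3.14, 3.14, 3.14].

INTERFACE

Orientations are given as a unit quaternion [x, y, z, w].
In Python, from bench import r, optics gives the robot as it stands.
- The arm moves only by the shell command python3 -m pendant 'ROWS' [FORCE]. ROWS is JSON, a list of rows, each a list of 7 numbers: the closure, from -1 (fully open) to 1 (shut), then the shift along the tool's x, y, z scaled (see below), then the turn, a rotation vector about the tool's x, y, z scaled (see below). In form: [[grip, x, y, z, rx, ry, rz], ...]. A call has 1 to 8 rows; each row is the pose to reach, as a shift and turn from the pose commanded when the call began, along the tool's axes at that moment; what a row does not reach only later rows make up. The controller multiplies each number of a shift by 0.3 m and each number of a turn by 120 degrees. A row lasts 1/8 s, in which the tool goes at most 62.5 mm and 10.7 degrees, less where a joint would pass 70% of its speed; a pose out of reach is approached as far as the arm can. A call with a number of a shift or a turn outside -1 to 1 is refused whole. A call with a gripper value outside its range is refused whole. The fingers move at their own pace and stop on an object; FORCE is the grip in N (left out, the last holds). Time passes only in rows, so rows that repeat a pose let the fingers close. It gives the time, the measured TCP pose, the force, the opening and the grip force at its end, in the units of the state.
- r.read_state(): the state, without advancing time (a new reading comes with each control period).
- optics.camera(name): name is "scene" or "side" or "wrist"; returns a dict with "pixels" (420x560x3 uint8, red, green, blue), "vfov" (degrees; the focal length in pixels is half the picture's height over the tangent of half this angle, whatever the lens; pixels are square), "cx", "cy" (the principal point, pixels), "rvec" (rotation vector, rad) and "tvec" (3), from world to camera coordinates, as OpenCV has them. Camera axes: x right, y down, z forward; pixel columns grow to the right and rows downward; lengths in m; the calibration is good to about 2 mm. A picture is of the moment at which its call begins. There is no depth.
- r.close_job(): hands the job in; it is judged then, once.
The state is a dict: "time": time; "joint_positions": joint angles; "joint_vel": joint speeds; "joint_torque": joint torques, N m; "ee_pos": TCP position; "eef_rot": TCP orientation; "ft_force": force on the tool from outside, world axes, zero at the start; "torque": the same for the moment, N m; "width": finger opening in m; "grip_force": force on a finger pad.
Only numpy, scipy, OpenCV 4.12 (cv2) and the standard library are available. Lean on these libraries where they do the work, as an engineer would, in place of code of your own. Each camera call takes 0.05 s, during which the arm holds its last target. There are 200 camera calls.

## Working session

There is one attempt and no reset: what is moved stays moved. The work goes in short steps, Python scripts to look and compute and a shell command to move; the robot and the scene stay as the last step left them, time stands still between calls to the robot, and variables do not carry over. Pictures are saved under pics/ and viewed, at most 14 in all, crops included, and the job is handed in when it is done.

```bash
ls; mkdir -p pics
python3 - <<'E'
from bench import r, optics
import cv2,json
s=r.read_state(); print({k:s[k] for k in('time','ee_pos','eef_rot','width')})
for n in('scene','side','wrist'):
    c=optics.camera(n); cv2.imwrite(f'pics/{n}0.png',cv2.cvtColor(c['pixels'],cv2.COLOR_RGB2BGR)); print(n,c['vfov'],c['cx'],c['cy'],c['rvec'],c['tvec'])
E
```

```text
pics
{'time': 0.0, 'ee_pos': array([0.21290894, 0.58721155, 0.23575236]), 'eef_rot': array([ 1.73037052e-01,  9.84915051e-01, -7.17054332e-04, -8.31881314e-05]), 'width': 0.08658145691206337}
scene 53.33939130191368 279.8250646095605 213.983350825155 [ 2.18824204  0.61414312 -0.26893966] [-0.55097483 -0.16011857  1.2976816 ]
side 54.04244518279283 284.17655194179247 212.15568029490257 [ 0.38638241 -2.84674633  0.99818279] [0.61019627 0.15584313 0.71096   ]
wrist 68.73579993792245 284.13145578590013 210.29125733133935 [-2.36604485 -1.6619589  -0.24281048] [-0.62512848 -0.03725019  0.39107401]
```

```bash
cat > h.py <<'E'
from bench import r, optics
import cv2, numpy as np
from scipy.spatial.transform import Rotation as R
def cam(n,save=None):
    c=optics.camera(n)
    if save: cv2.imwrite(f'pics/{save}.png',cv2.cvtColor(c['pixels'],cv2.COLOR_RGB2BGR))
    return c
def K(c):
    f=c['pixels'].shape[0]/2/np.tan(np.radians(c['vfov']/2)); return np.array([[f,0,c['cx']],[0,f,c['cy']],[0,0,1]])
def back(c,uv,z):
    "pixels -> world points on plane z"
    M=cv2.Rodrigues(np.array(c['rvec']))[0]; o=-M.T@c['tvec']
    uv=np.atleast_2d(np.array(uv,float)); d=np.c_[uv,np.ones(len(uv))]@np.linalg.inv(K(c)).T@M
    return o+d*((z-o[2])/d[:,2])[:,None]
def proj(c,P):
    return cv2.projectPoints(np.array(P,float).reshape(-1,3),np.array(c['rvec']),np.array(c['tvec']),K(c),None)[0][:,0]
E
python3 - <<'E'
import cv2
for n in('scene','side'):
    i=cv2.imread(f'pics/{n}0.png'); cv2.imwrite(f'pics/{n}0b.png',cv2.resize(i,(800,600),interpolation=cv2.INTER_CUBIC))
E
```

```text
(no output)
```

View pics/scene0b.png

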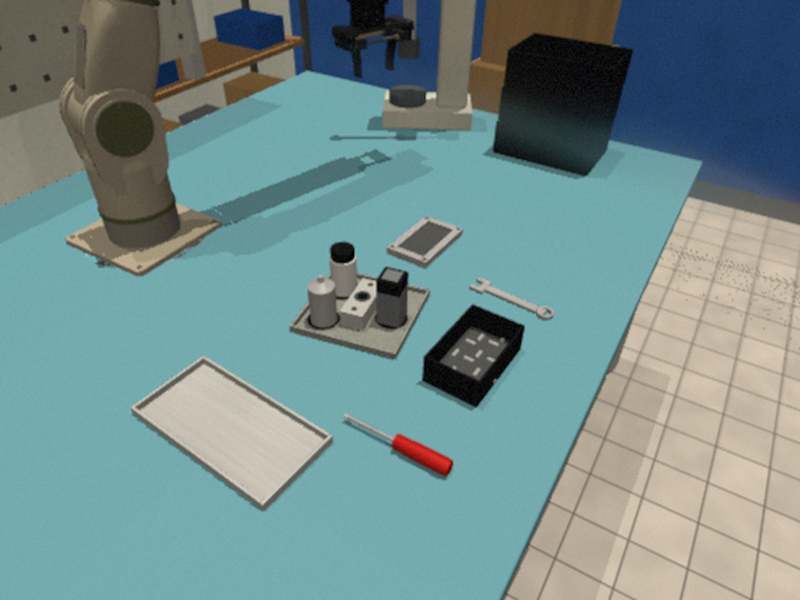

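View pics/side0b.png

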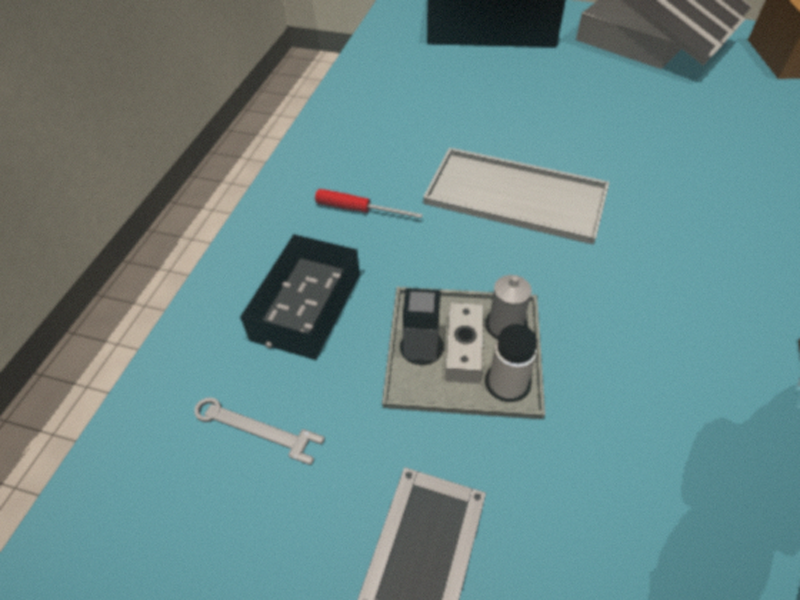

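The side view (800 px) shows the bay with the case beyond the die at (422,320). The oiler (512,300) and jar (515,360) are on the robot's side. The tray is at (515,195), the nest at (425,540). I'll triangulate coarse positions next.

```bash
cat > m.py <<'E'
from h import *
S=cam('side');C=cam('scene');k=.7
def sh(n,c,uv,z): 
    p=back(c,np.array(uv)*k,z); print(n,p[:,:2].round(4).tolist(), 'mean',p[:,:2].mean(0).round(4), 'sides',np.linalg.norm(p-np.roll(p,-1,0),axis=1).round(3)); return p
sh('bayS',S,[(397,289),(537,297),(543,415),(384,407)],.014)
sh('trayS',S,[(450,150),(608,181),(595,240),(425,198)],.016)
sh('trayC',C,[(203,358),(331,437),(264,502),(133,408)],.016)
sh('nestC',C,[(427,217),(463,232),(425,265),(388,249)],.015)
for n,s,c,z in[('jar',(517,340),(343,249),.1),('oiler',(514,278),(320,278),.1),('case',(423,300),(393,274),.1),('die',(465,334),(362,296),.038)]:
    print(n,back(S,np.array(s)*k,z)[0,:2].round(4),back(C,np.array(c)*k,z)[0,:2].round(4))
E
python3 m.py
```

```text
bayS [[0.6591, -0.0432], [0.4641, -0.0808], [0.4319, 0.1025], [0.6215, 0.1432]] mean [0.5442 0.0304] sides [0.199 0.186 0.194 0.19 ]
trayS [[0.6578, -0.3744], [0.3841, -0.3603], [0.3944, -0.2144], [0.6687, -0.2402]] mean [ 0.5263 -0.2973] sides [0.274 0.146 0.276 0.135]
trayC [[0.4025, -0.2278], [0.6756, -0.2485], [0.6635, -0.3793], [0.3918, -0.36]] mean [ 0.5334 -0.3039] sides [0.274 0.131 0.272 0.133]
nestC [[0.4971, 0.3605], [0.593, 0.3477], [0.583, 0.1968], [0.4905, 0.2057]] mean [0.5409 0.2777] sides [0.097 0.151 0.093 0.155]
jar [0.4816 0.0635] [0.4878 0.0549]
oiler [ 0.5001 -0.03  ] [ 0.5053 -0.0375]
case [0.6014 0.0344] [0.6042 0.0381]
die [0.5466 0.0262] [0.5483 0.0235]
```

View pics/wrist0.png

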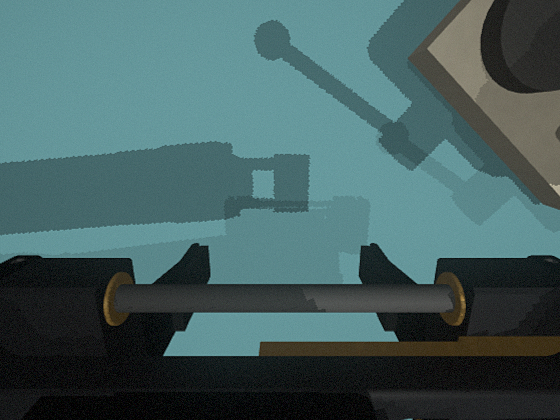

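Coarse positions agree to within about 8 mm. The wrist view only shows bench and fingers, so I'll move above the bay and use the wrist camera for refinement.

```bash
python3 -m pendant '[[-1,-0.4,-0.36,-0.25,0,0,0.3],[-1,-0.8,-0.73,-0.25,0,0,0.667],[-1,-0.8,-0.73,-0.25,0,0,0.667],[-1,-0.8,-0.73,-0.25,0,0,0.667],[-1,-0.8,-0.73,-0.25,0,0,0.667],[-1,-0.8,-0.73,-0.25,0,0,0.667],[-1,-0.8,-0.73,-0.25,0,0,0.667],[-1,-0.8,-0.73,-0.25,0,0,0.667]]'
cat > go.py <<'E'
# usage: go.py x y z yaw_of_tool_y(deg): prints shift/turn in row units
import sys
from h import *
s=r.read_state(); x,y,z,w=map(float,sys.argv[1:5]); M=R.from_quat(s['eef_rot'])
a=np.radians(w); c,n=np.cos(a),np.sin(a)
T=R.from_matrix(np.array([[-n,c,0],[c,n,0],[0,0,-1]]))
print('pos',s['ee_pos'].round(4),'w',round(s['width'],4),'j7',round(s['joint_positions'][6],2),'t',s['time'])
print('row',(M.inv().apply(np.array([x,y,z])-s['ee_pos'])/.3).round(4),((M.inv()*T).as_rotvec(degrees=True)/120).round(4))
E
python3 go.py .48 .015 .36 -79
python3 - <<'E'
from h import *
c=cam('wrist'); s=r.read_state(); M=cv2.Rodrigues(c['rvec'])[0]; o=-M.T@c['tvec']
T=R.from_quat(s['eef_rot']); print('cam in tool',T.inv().apply(o-s['ee_pos']),T.inv().apply(M[2]))
E
```

```text
time: 1.25
ee_pos: [0.3641, 0.2995, 0.3117]
eef_rot: [0.767, 0.641, 0.0, -0.0]
ft_force: [-0.5, 0.9, 0.5]
width: 0.0869
grip_force: 0.0
pos [0.3641 0.2995 0.3117] w 0.0869 j7 -0.97 t 1.25
row [-0.8644  0.549  -0.1614] [-1.000e-04 -2.000e-04  5.728e-01]
cam in tool [ 0.07966859  0.00126303 -0.14846105] [-0.28826733  0.00130687  0.95754908]
```

```bash
python3 go.py .59 .03 .3 -79
```

```text
pos [0.3641 0.2997 0.3116] w 0.087 j7 -0.98 t 1.3
row [-0.7481  0.9031  0.0385] [-1.000e-04 -1.000e-04  5.716e-01]
```

```bash
python3 -m pendant '[[-1,-0.748,0.903,0.038,0,0,0.572],[-1,-0.748,0.903,0.038,0,0,0.572],[-1,-0.748,0.903,0.038,0,0,0.572],[-1,-0.748,0.903,0.038,0,0,0.572],[-1,-0.748,0.903,0.038,0,0,0.572],[-1,-0.748,0.903,0.038,0,0,0.572],[-1,-0.748,0.903,0.038,0,0,0.572],[-1,-0.748,0.903,0.038,0,0,0.572]]'
python3 - <<'E'
from h import *
import pickle
c=cam('wrist'); pickle.dump(c,open('w1.pkl','wb')); i=cv2.cvtColor(c['pixels'],cv2.COLOR_RGB2BGR)
cv2.imwrite('pics/w1.png',cv2.resize(i,(800,600),interpolation=cv2.INTER_CUBIC))
E
```

```text
time: 2.3
ee_pos: [0.592, 0.0319, 0.2998]
eef_rot: [0.995, 0.1, -0.0, 0.0]
ft_force: [-0.5, 1.0, 0.1]
width: 0.0872
grip_force: 0.0
```

View pics/w1.png

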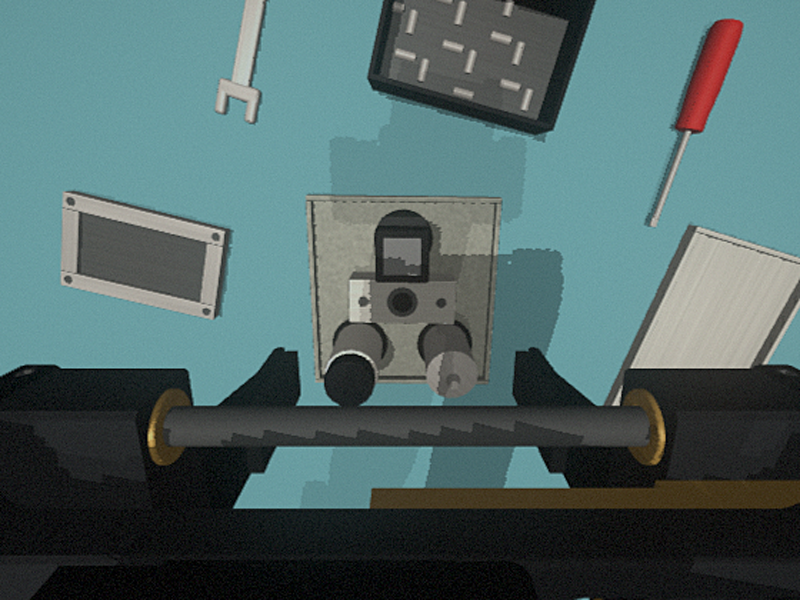

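The wrist view shows everything clearly (800 px): bay corners (306,196), (502,199), (490,383), (316,382). Jar cap (349,379), oiler tip (452,381), case top (402,256), die bore (402,302), nest corners (65,191)…(61,286).

Run:
```python
from h import *
import pickle
c=pickle.load(open('w1.pkl','rb'));k=.7
def sh(n,uv,z):
    p=back(c,np.array(uv)*k,z)[:,:2]; e=np.roll(p,-1,0)-p
    print(n,p.round(4).tolist(),'mean',p.mean(0).round(4),'sides',np.linalg.norm(e,axis=1).round(3),'ang',np.degrees(np.arctan2(e[:,1],e[:,0])).round(1))
sh('bay',[(306,196),(502,199),(490,383),(316,382)],.014)
sh('nest',[(65,191),(231,229),(216,319),(61,286)],.015)
sh('nest pocket',[(80,212),(209,241),(202,302),(78,273)],.015)
sh('caseTop',[(376,226),(430,227),(428,283),(376,282)],.1)
sh('dieTop',[(350,278),(455,281),(455,323),(350,322)],.038)
for n,u,z in[('jar',(350,379),.1),('oiler',(452,380),.1),('case',(402,256),.1),('die',(402,302),.038)]: print(n,back(c,np.array(u)*k,z)[0,:2].round(4))
b=np.array([.545,.028]);
```

```text
bay [[0.6268, 0.137], [0.6619, -0.0489], [0.4689, -0.0877], [0.4319, 0.0993]] mean [0.5474 0.0249] sides [0.189 0.197 0.191 0.198] ang [ -79.3 -168.6  101.2   11. ]
nest [[0.5852, 0.3638], [0.5807, 0.2047], [0.4838, 0.2119], [0.4879, 0.3696]] mean [0.5344 0.2875] sides [0.159 0.097 0.158 0.098] ang [-91.6 175.8  88.5  -3.4]
nest pocket [[0.5678, 0.3499], [0.5645, 0.225], [0.4995, 0.2275], [0.5053, 0.3525]] mean [0.5343 0.2887] sides [0.125 0.065 0.125 0.063] ang [-91.5 177.9  87.4  -2.4]
caseTop [[0.6237, 0.0622], [0.6315, 0.0203], [0.5866, 0.0121], [0.5789, 0.0539]] mean [0.6052 0.0371] sides [0.043 0.046 0.043 0.046] ang [ -79.5 -169.6  100.4   10.4]
dieTop [[0.5614, 0.0802], [0.5787, -0.0194], [0.5369, -0.0294], [0.5171, 0.0728]] mean [0.5485 0.0261] sides [0.101 0.043 0.104 0.045] ang [ -80.1 -166.6  101.     9.5]
jar [0.4882 0.0604]
oiler [ 0.5051 -0.0274]
case [0.6043 0.0374]
die [0.5478 0.0264]
```

```bash
python3 go.py .503 -.029 .17 -79;python3 go.py .503 -.029 .06 -79
```

```text
pos [0.5918 0.0324 0.2999] w 0.0867 j7 -1.39 t 2.35
row [-0.3311  0.1412  0.4332] [-0.0001  0.0002  0.0049]
pos [0.5918 0.0324 0.2999] w 0.0867 j7 -1.39 t 2.35
row [-0.331   0.1413  0.7999] [-0.0001  0.0002  0.0049]
```

```bash
python3 -m pendant '[[-1,-0.15,0.07,0.2,0,0,0],[-1,-0.331,0.141,0.4,0,0,0.005],[-1,-0.331,0.141,0.433,0,0,0.005],[-1,-0.331,0.141,0.433,0,0,0.005],[-1,-0.331,0.141,0.433,0,0,0.005]]' 15; python3 go.py .503 -.029 .06 -79
python3 - <<'E'
from h import *
for n in('side','wrist'): cam(n,n+'1')
a=cv2.imread('pics/side1.png')[120:330,200:460]; b=cv2.imread('pics/wrist1.png')
cv2.imwrite('pics/c1.png',np.hstack([cv2.resize(a,(400,323)),cv2.resize(b,(400,323))]))
E
```

```text
time: 2.98
ee_pos: [0.504, -0.0281, 0.1714]
eef_rot: [0.995, 0.095, 0.001, -0.0]
ft_force: [0.4, 0.4, 0.0]
width: 0.0867
grip_force: 0.0
pos [ 0.504  -0.0281  0.1714] w 0.0867 j7 -1.35 t 2.975
row [-0.0046  0.0025  0.3714] [-0.0002 -0.001  -0.0005]
```

View pics/c1.png

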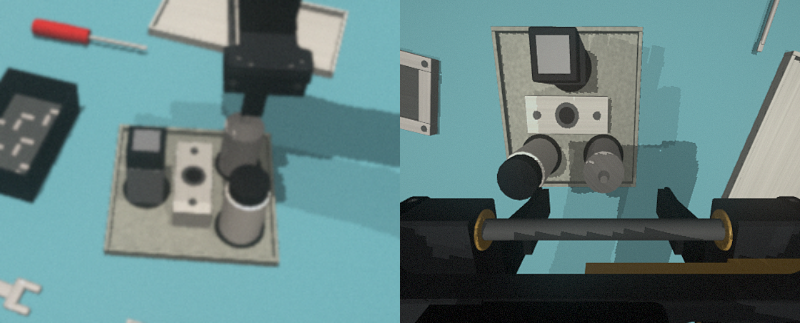

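The wrist view shows the oiler tip at (604,178), centred between the finger tips (535 and 668). Descend and grip.

```bash
python3 - <<'E'
from h import *
c=cam('wrist'); print(back(c,np.array([[204*1.4,178*1.3],[203*1.4,178*1.3]]),.1)[:,:2])
E
python3 -m pendant '[[-1,0,0,0.13,0,0,0],[-1,0,0,0.25,0,0,0],[-1,0,0,0.371,0,0,0],[-1,0,0,0.371,0,0,0]]' 15
```

```text
[[ 0.50261413 -0.02986679]
 [ 0.50241038 -0.02881733]]
time: 3.62
ee_pos: [0.502, -0.0289, 0.0575]
eef_rot: [0.996, 0.094, -0.002, 0.0]
ft_force: [-0.0, -1.0, 1.0]
width: 0.0871
grip_force: 0.0
```

```bash
python3 -m pendant '[[1,0,0,0,0,0,0],[1,0,0,0,0,0,0],[1,0,0,0,0,0,0],[1,0,0,0,0,0,0],[1,0,0,0,0,0,0],[1,0,0,0,0,0,0]]' 15; python3 go.py .503 -.029 .16 -79
```

```text
time: 4.38
ee_pos: [0.5031, -0.0289, 0.0592]
eef_rot: [0.996, 0.094, 0.0, -0.0]
ft_force: [-1.0, 0.7, 4.3]
width: 0.0475
grip_force: 15.0
pos [ 0.5031 -0.0289  0.0592] w 0.0475 j7 -1.25 t 4.375
row [-3.000e-04  1.000e-04 -3.361e-01] [-0.0002 -0.0001 -0.0017]
```

```bash
python3 -m pendant '[[1,0,0,-0.1,0,0,0],[1,0,0,-0.22,0,0,0],[1,0,0,-0.36,0,0,0],[1,0,0,-0.36,0,0,0]]' 15; python3 go.py .452 -.295 .165 -79
```

```text
time: 4.88
ee_pos: [0.5044, -0.0291, 0.1693]
eef_rot: [0.996, 0.094, 0.002, -0.0]
ft_force: [0.2, 1.1, -4.1]
width: 0.0471
grip_force: 15.0
pos [ 0.5044 -0.0291  0.1693] w 0.0471 j7 -1.34 t 4.875
row [-0.3376  0.838   0.0124] [-0.0002 -0.0022 -0.0018]
```

```bash
python3 -m pendant '[[1,-0.05,0.14,0,0,0,0],[1,-0.13,0.33,0,0,0,0],[1,-0.2,0.51,0,0,0,0],[1,-0.27,0.68,0,0,0,0],[1,-0.32,0.79,0,0,0,0],[1,-0.337,0.838,0,0,0,0],[1,-0.337,0.838,0,0,0,0],[1,-0.337,0.838,0,0,0,0]]' 15; python3 go.py .452 -.295 .061 -79
```

```text
time: 5.88
ee_pos: [0.4507, -0.2938, 0.166]
eef_rot: [0.996, 0.094, -0.001, -0.001]
ft_force: [0.1, 0.3, -3.2]
width: 0.0474
grip_force: 15.0
pos [ 0.4507 -0.2938  0.166 ] w 0.0474 j7 -0.72 t 5.875
row [0.0038 0.0052 0.3501] [-0.0005  0.0005 -0.0013]
```

```bash
python3 -m pendant '[[1,0,0,0.13,0,0,0],[1,0,0,0.25,0,0,0],[1,0,0,0.31,0,0,0],[1,0,0,0.34,0,0,0],[1,0,0,0.351,0,0,0],[1,0,0,0.351,0,0,0],[1,0,0,0.351,0,0,0]]' 15; python3 go.py .452 -.295 .06 -79
```

```text
time: 6.75
ee_pos: [0.4512, -0.2952, 0.0624]
eef_rot: [0.996, 0.094, 0.001, 0.0]
ft_force: [1.1, 0.3, -3.7]
width: 0.047
grip_force: 15.0
pos [ 0.4512 -0.2952  0.0624] w 0.047 j7 -0.62 t 6.75
row [ 0.0026 -0.0001  0.0079] [ 0.0002 -0.0006 -0.0017]
```

```bash
python3 -m pendant '[[1,0,0,0.008,0,0,0],[1,0,0,0.012,0,0,0],[1,0,0,0.012,0,0,0],[1,0,0,0.012,0,0,0]]' 15;  python3 -m pendant '[[-1,0,0,0,0,0,0],[-1,0,0,0,0,0,0],[-1,0,0,0,0,0,0],[-1,0,0,0,0,0,0],[-1,0,0,-0.1,0,0,0],[-1,0,0,-0.25,0,0,0],[-1,0,0,-0.38,0,0,0],[-1,0,0,-0.38,0,0,0]]' 15; python3 go.py .485 .060 .18 -79
```

```text
time: 7.25
ee_pos: [0.4512, -0.2951, 0.0592]
eef_rot: [0.996, 0.094, 0.001, -0.0]
ft_force: [-4.2, 4.4, 11.9]
width: 0.0476
grip_force: 15.0
time: 8.25
ee_pos: [0.4521, -0.2958, 0.1747]
eef_rot: [0.996, 0.094, 0.002, 0.001]
ft_force: [0.3, 0.2, -0.2]
width: 0.0871
grip_force: 0.0
pos [ 0.4521 -0.2958  0.1747] w 0.0871 j7 -0.72 t 8.25
row [ 0.3297 -1.1446 -0.0185] [ 0.001  -0.0022 -0.0018]
```

Placed. On to the jar; the shift exceeds 0.3 m, so two calls.

```bash
python3 -m pendant '[[-1,0.06,-0.19,0,0,0,0],[-1,0.12,-0.38,0,0,0,0],[-1,0.18,-0.57,0,0,0,0],[-1,0.24,-0.76,0,0,0,0],[-1,0.3,-0.95,0,0,0,0],[-1,0.3,-0.95,0,0,0,0]]' 15; python3 go.py .485 .060 .175 -79
```

```text
time: 9.0
ee_pos: [0.4854, 0.0068, 0.171]
eef_rot: [0.995, 0.098, -0.001, -0.0]
ft_force: [0.4, -1.5, -0.6]
width: 0.0872
grip_force: 0.0
pos [0.4854 0.0068 0.171 ] w 0.0872 j7 -1.44 t 9.0
row [ 0.0331 -0.1743 -0.0134] [-0.0004  0.0006  0.0021]
```

```bash
python3 -m pendant '[[-1,0.033,-0.174,-0.01,0,0,0],[-1,0.033,-0.174,-0.01,0,0,0],[-1,0.033,-0.174,-0.01,0,0,0],[-1,0.033,-0.174,-0.01,0,0,0]]' 15; python3 go.py .485 .060 .06 -79
python3 - <<'E'
from h import *
cam('wrist'); cam('wrist','w2')
for n in('side',): cam(n,n+'2')
a=cv2.imread('pics/side2.png')[80:320,200:520]; b=cv2.imread('pics/w2.png')
cv2.imwrite('pics/c2.png',np.hstack([cv2.resize(a,(400,300)),cv2.resize(b,(400,300))]))
E
```

```text
time: 9.5
ee_pos: [0.4857, 0.0535, 0.1748]
eef_rot: [0.996, 0.093, -0.0, 0.0]
ft_force: [0.0, -0.1, -0.4]
width: 0.0871
grip_force: 0.0
pos [0.4857 0.0535 0.1748] w 0.0871 j7 -1.55 t 9.5
row [ 0.002  -0.0218  0.3825] [ 0.0001  0.0002 -0.0027]
```

View pics/c2.png

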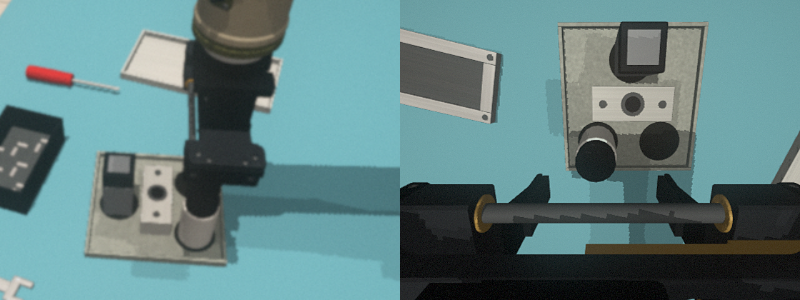

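The wrist view shows the jar cap at (596,159), about 8 px left of the finger middle (604). That matches the remaining 6 mm shift.

```bash
python3 - <<'E'
from h import *
c=cam('wrist'); print(back(c,np.array([[196*1.4,159*1.4]]),.1)[:,:2])
E
python3 go.py .485 .060 .06 -79
python3 -m pendant '[[-1,0.002,-0.022,0,0,0,0],[-1,0.002,-0.022,0,0,0,0],[-1,0.002,-0.022,0.13,0,0,0],[-1,0.002,-0.022,0.25,0,0,0],[-1,0.002,-0.022,0.382,0,0,0],[-1,0.002,-0.022,0.382,0,0,0],[-1,0.002,-0.022,0.382,0,0,0],[-1,0.002,-0.022,0.382,0,0,0]]' 15
```

```text
[[0.48798607 0.06199063]]
pos [0.4857 0.0543 0.175 ] w 0.0871 j7 -1.55 t 9.7
row [ 0.0011 -0.019   0.3833] [-0.      0.     -0.0022]
time: 10.7
ee_pos: [0.4862, 0.0619, 0.0621]
eef_rot: [0.996, 0.094, 0.001, -0.0]
ft_force: [-0.8, 0.6, 0.9]
width: 0.0869
grip_force: 0.0
```

```bash
python3 -m pendant '[[1,0,0,0.007,0,0,0],[1,0,0,0.007,0,0,0],[1,0,0,0.007,0,0,0],[1,0,0,0.007,0,0,0],[1,0,0,0.007,0,0,0],[1,0,0,0.007,0,0,0]]' 15; python3 -m pendant '[[1,0,0,-0.1,0,0,0],[1,0,0,-0.22,0,0,0],[1,0,0,-0.36,0,0,0],[1,0,0,-0.36,0,0,0]]' 15; python3 go.py .530 -.300 .17 -79
```

```text
time: 11.45
ee_pos: [0.4851, 0.0616, 0.0584]
eef_rot: [0.996, 0.094, -0.0, -0.0]
ft_force: [0.4, 0.0, 1.0]
width: 0.0495
grip_force: 15.0
time: 11.95
ee_pos: [0.4867, 0.0619, 0.1689]
eef_rot: [0.996, 0.094, 0.002, -0.001]
ft_force: [0.1, 0.0, -2.8]
width: 0.0497
grip_force: 15.0
pos [0.4867 0.0619 0.1689] w 0.0497 j7 -1.56 t 11.95
row [-0.0838  1.2119 -0.0057] [-0.0006 -0.0023 -0.0018]
```

```bash
python3 -m pendant '[[1,-0.01,0.14,0,0,0,0],[1,-0.02,0.32,0,0,0,0],[1,-0.035,0.5,0,0,0,0],[1,-0.045,0.68,0,0,0,0],[1,-0.06,0.86,0,0,0,0],[1,-0.07,0.96,0,0,0,0],[1,-0.07,0.96,0,0,0,0]]' 15; python3 go.py .530 -.300 .165 -79
```

```text
time: 12.82
ee_pos: [0.5169, -0.2281, 0.1648]
eef_rot: [0.996, 0.092, -0.001, 0.001]
ft_force: [-0.1, 0.7, -1.5]
width: 0.0497
grip_force: 15.0
pos [ 0.5169 -0.2281  0.1648] w 0.0497 j7 -0.86 t 12.825
row [-0.001   0.2437 -0.0003] [ 0.0004  0.0013 -0.0039]
```

```bash
python3 -m pendant '[[1,0,0.12,0,0,0,0],[1,0,0.243,0,0,0,0],[1,0,0.243,0,0,0,0],[1,0,0.243,0.12,0,0,0],[1,0,0.243,0.25,0,0,0],[1,0,0.243,0.32,0,0,0],[1,0,0.243,0.34,0,0,0],[1,0,0.243,0.34,0,0,0]]' 15; python3 go.py .530 -.300 .059 -79
```

```text
time: 13.82
ee_pos: [0.5325, -0.2968, 0.0649]
eef_rot: [0.996, 0.094, 0.0, 0.0]
ft_force: [-0.0, -0.4, -2.0]
width: 0.0493
grip_force: 15.0
pos [ 0.5325 -0.2968  0.0649] w 0.0493 j7 -0.65 t 13.825
row [-0.0101  0.009   0.0196] [ 0.0001 -0.0002 -0.0016]
```

```bash
python3 -m pendant '[[1,0,0,0.01,0,0,0],[1,0,0,0.018,0,0,0],[1,0,0,0.022,0,0,0],[1,0,0,0.022,0,0,0]]' 15;  python3 -m pendant '[[-1,0,0,0,0,0,0],[-1,0,0,0,0,0,0],[-1,0,0,0,0,0,0],[-1,0,0,0,0,0,0],[-1,0,0,-0.1,0,0,0],[-1,0,0,-0.25,0,0,0],[-1,0,0,-0.38,0,0,0],[-1,0,0,-0.38,0,0,0]]' 15; python3 go.py .602 .0365 .18 -79
```

```text
time: 14.32
ee_pos: [0.5323, -0.2969, 0.0584]
eef_rot: [0.996, 0.094, 0.0, -0.0]
ft_force: [-1.0, 3.0, 5.4]
width: 0.0495
grip_force: 15.0
time: 15.32
ee_pos: [0.5334, -0.2979, 0.1748]
eef_rot: [0.996, 0.094, 0.002, 0.001]
ft_force: [0.1, 0.6, -1.2]
width: 0.0874
grip_force: 0.0
pos [ 0.5334 -0.2979  0.1748] w 0.0874 j7 -0.71 t 15.325
row [ 0.4333 -1.0521 -0.018 ] [ 0.0012 -0.0022 -0.0018]
```

```bash
python3 -m pendant '[[-1,0.08,-0.19,0,0,0,0],[-1,0.16,-0.38,0,0,0,0],[-1,0.24,-0.57,0,0,0,0],[-1,0.32,-0.76,0,0,0,0],[-1,0.4,-0.95,0,0,0,0],[-1,0.433,-0.99,-0.02,0,0,0],[-1,0.433,-0.99,-0.02,0,0,0]]' 15; python3 go.py .604 .0365 .18 -79
python3 - <<'E'
from h import *
cam('wrist','w3')
E
```

```text
time: 16.2
ee_pos: [0.6041, 0.0198, 0.1772]
eef_rot: [0.995, 0.095, -0.0, 0.0]
ft_force: [0.2, -0.1, -0.8]
width: 0.0868
grip_force: 0.0
pos [0.6041 0.0198 0.1772] w 0.0868 j7 -1.29 t 16.2
row [ 0.0101 -0.0547 -0.0094] [ 0.0002  0.0003 -0.0009]
```

View pics/w3.png

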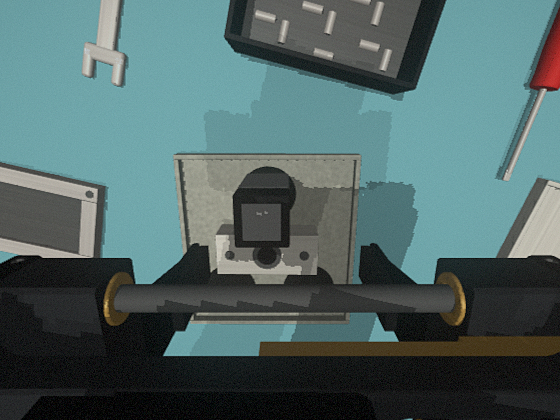

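The wrist picture shows the case top spanning (234–289, 191–247), centre (261.5,219), square to the image.

```bash
python3 - <<'E'
from h import *
c=cam('wrist'); print(back(c,np.array([[261.5,219]]),.1)[:,:2])
E
python3 -m pendant '[[-1,0.01,-0.055,-0.005,0,0,0],[-1,0.01,-0.055,-0.005,0,0,0],[-1,0.01,-0.055,-0.005,0,0,0]]';python3 go.py .603 .037 .06 -79
```

```text
[[0.60623946 0.03589375]]
time: 16.68
ee_pos: [0.6038, 0.0357, 0.1792]
eef_rot: [0.996, 0.094, -0.0, -0.0]
ft_force: [-0.5, -0.8, 0.1]
width: 0.0868
grip_force: 0.0
pos [0.6038 0.0357 0.1792] w 0.0868 j7 -1.33 t 16.675
row [-0.0017 -0.0046  0.3974] [-0.      0.     -0.0018]
```

```bash
python3 -m pendant '[[-1,0.003,0,0.13,0,0,0],[-1,0.003,0,0.27,0,0,0],[-1,0.003,0,0.4,0,0,0],[-1,0.003,0,0.4,0,0,0],[-1,0.003,0,0.4,0,0,0]]' 15;  python3 -m pendant '[[1,0,0,0,0,0,0],[1,0,0,0,0,0,0],[1,0,0,0,0,0,0],[1,0,0,0,0,0,0],[1,0,0,0,0,0,0],[1,0,0,0,0,0,0]]' 15;python3 -m pendant '[[1,0,0,-0.1,0,0,0],[1,0,0,-0.22,0,0,0],[1,0,0,-0.36,0,0,0],[1,0,0,-0.36,0,0,0]]' 15; python3 go.py .612 -.305 .165 -79
```

```text
time: 17.3
ee_pos: [0.6057, 0.0357, 0.0608]
eef_rot: [0.996, 0.094, 0.001, 0.0]
ft_force: [-0.1, -0.0, 0.3]
width: 0.0873
grip_force: 0.0
time: 18.05
ee_pos: [0.6048, 0.0364, 0.0592]
eef_rot: [0.996, 0.094, -0.0, -0.0]
ft_force: [-0.2, 1.0, 1.6]
width: 0.0439
grip_force: 15.0
time: 18.55
ee_pos: [0.6064, 0.0359, 0.1701]
eef_rot: [0.996, 0.094, 0.002, -0.0]
ft_force: [0.6, 0.4, -3.2]
width: 0.0438
grip_force: 15.0
pos [0.6064 0.0359 0.1701] w 0.0438 j7 -1.32 t 18.55
row [-0.1941  1.1199  0.016 ] [-0.0001 -0.0024 -0.0019]
```

```bash
python3 -m pendant '[[1,-0.025,0.14,0,0,0,0],[1,-0.055,0.32,0,0,0,0],[1,-0.085,0.5,0,0,0,0],[1,-0.12,0.68,0,0,0,0],[1,-0.15,0.86,0,0,0,0],[1,-0.17,0.96,0,0,0,0],[1,-0.17,0.96,0,0,0,0]]' 15; python3 go.py .612 -.305 .165 -79
```

```text
time: 19.42
ee_pos: [0.6066, -0.2598, 0.1655]
eef_rot: [0.996, 0.091, -0.001, 0.0]
ft_force: [0.1, 0.4, -2.2]
width: 0.0436
grip_force: 15.0
pos [ 0.6066 -0.2598  0.1655] w 0.0436 j7 -0.8 t 19.425
row [-0.0099  0.1514  0.0019] [ 0.0003  0.0014 -0.0042]
```

```bash
python3 -m pendant '[[1,-0.01,0.15,0,0,0,0],[1,-0.01,0.15,0,0,0,0],[1,-0.01,0.15,0,0,0,0],[1,-0.01,0.15,0.12,0,0,0],[1,-0.01,0.15,0.25,0,0,0],[1,-0.01,0.15,0.32,0,0,0],[1,-0.01,0.15,0.34,0,0,0],[1,-0.01,0.15,0.34,0,0,0]]' 15; python3 go.py .612 -.305 .059 -79
```

```text
time: 20.42
ee_pos: [0.6146, -0.301, 0.066]
eef_rot: [0.996, 0.094, 0.0, 0.0]
ft_force: [-0.2, -0.8, -1.4]
width: 0.0438
grip_force: 15.0
pos [ 0.6146 -0.301   0.066 ] w 0.0438 j7 -0.69 t 20.425
row [-0.011   0.0115  0.0232] [ 0.0002 -0.0004 -0.0015]
```

```bash
python3 -m pendant '[[1,0,0,0.01,0,0,0],[1,0,0,0.02,0,0,0],[1,0,0,0.025,0,0,0],[1,0,0,0.025,0,0,0]]' 15;  python3 -m pendant '[[-1,0,0,0,0,0,0],[-1,0,0,0,0,0,0],[-1,0,0,0,0,0,0],[-1,0,0,0,0,0,0],[-1,0,0,-0.1,0,0,0],[-1,0,0,-0.25,0,0,0],[-1,0,0,-0.38,0,0,0],[-1,0,0,-0.38,0,0,0]]' 15; python3 go.py .548 -.01 .18 -79
```

```text
time: 20.92
ee_pos: [0.6145, -0.3012, 0.0592]
eef_rot: [0.996, 0.094, 0.001, -0.0]
ft_force: [-3.5, 2.0, 7.5]
width: 0.0437
grip_force: 15.0
time: 21.92
ee_pos: [0.6154, -0.3022, 0.1753]
eef_rot: [0.996, 0.094, 0.002, 0.001]
ft_force: [-0.4, 0.2, -0.2]
width: 0.0869
grip_force: 0.0
pos [ 0.6154 -0.3022  0.1753] w 0.0869 j7 -0.73 t 21.925
row [-0.0383 -0.9987 -0.0187] [ 0.0014 -0.0023 -0.0018]
```

```bash
python3 -m pendant '[[-1,-0.01,-0.2,-0.1,0,0,-0.08],[-1,-0.02,-0.4,-0.1,0,0,-0.17],[-1,-0.03,-0.6,-0.1,0,0,-0.25],[-1,-0.04,-0.8,-0.1,0,0,-0.33],[-1,-0.04,-0.99,-0.1,0,0,-0.41],[-1,-0.04,-0.99,-0.1,0,0,-0.5],[-1,-0.04,-0.99,-0.1,0,0,-0.58],[-1,-0.04,-0.99,-0.1,0,0,-0.6]]' 15; python3 go.py .547 .030 .20 11
```

```text
time: 22.92
ee_pos: [0.5462, -0.0114, 0.2009]
eef_rot: [0.749, 0.663, -0.0, -0.0]
ft_force: [0.1, 0.8, 0.4]
width: 0.0869
grip_force: 0.0
pos [ 0.5462 -0.0114  0.2009] w 0.0869 j7 -0.1 t 22.925
row [ 0.1372 -0.0143  0.0031] [-0.0005 -0.     -0.1499]
```

```bash
python3 -m pendant '[[-1,0.132,-0.01,0,0,0,-0.075],[-1,0.132,-0.01,0,0,0,-0.15],[-1,0.132,-0.01,0,0,0,-0.15],[-1,0.132,-0.01,0,0,0,-0.15]]' 15; python3 go.py .547 .026 .20 11
python3 - <<'E'
from h import *
import pickle
pickle.dump(cam('wrist','w4'),open('w4.pkl','wb'))
cam('side','side4')
a=cv2.imread('pics/side4.png')[80:290,220:500]; b=cv2.imread('pics/w4.png')
cv2.imwrite('pics/c4.png',np.hstack([cv2.resize(a,(240,180)),b[:180,:240]*0+0][:1])); cv2.imwrite('pics/c4.png',np.vstack([np.hstack([cv2.resize(a,(280,210)),np.zeros((210,280,3),np.uint8)]),b[:380]]))
E
```

```text
time: 23.42
ee_pos: [0.5485, 0.0274, 0.2014]
eef_rot: [0.639, 0.769, -0.0, -0.0]
ft_force: [0.4, 0.5, 0.2]
width: 0.0868
grip_force: 0.0
pos [0.5485 0.0274 0.2014] w 0.0868 j7 0.13 t 23.425
row [-0.0038 -0.0058  0.0047] [-0.0002  0.     -0.0038]
```

View pics/c4.png

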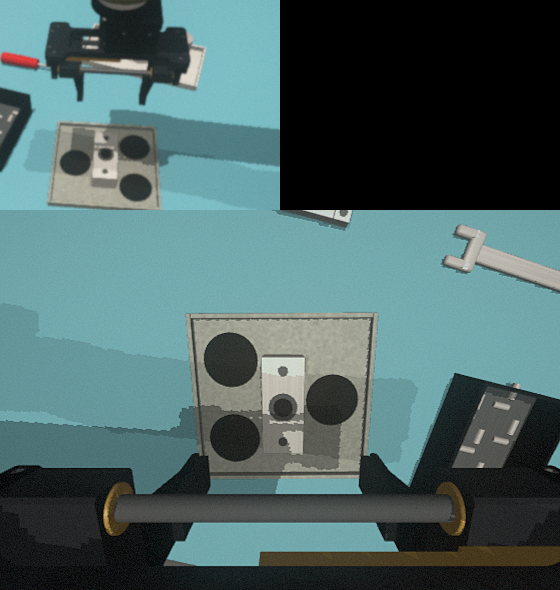

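The wrist view shows the bay emptied except for the die. Its bore is at (283,198) in the original frame, midway between the fingers, and its sides are vertical.

```bash
python3 - <<'E'
from h import *
import pickle
c=pickle.load(open('w4.pkl','rb')); print(back(c,[[283,198]],.038)[:,:2]); p=back(c,[[262,147],[304,147],[305,240],[262,240]],.038)[:,:2];print(p)
c=cam('scene','sc4'); a=cv2.imread('pics/sc4.png'); cv2.imwrite('pics/c5.png',cv2.resize(a[200:370,60:260],None,fx=2,fy=2))
E
python3 go.py .548 .027 .09 11; python3 go.py .548 .027 .024 11
```

```text
[[0.54904254 0.02634976]]
[[ 0.51880918  0.07413447]
 [ 0.56001771  0.08186378]
 [ 0.58133034 -0.01575095]
 [ 0.53517577 -0.02441576]]
pos [0.5486 0.0277 0.2016] w 0.0867 j7 0.13 t 23.575
row [-0.0018 -0.0025  0.3721] [-0.     -0.     -0.0029]
pos [0.5486 0.0277 0.2016] w 0.0867 j7 0.13 t 23.575
row [-0.0018 -0.0024  0.5921] [-0.     -0.     -0.0029]
```

View pics/c5.png

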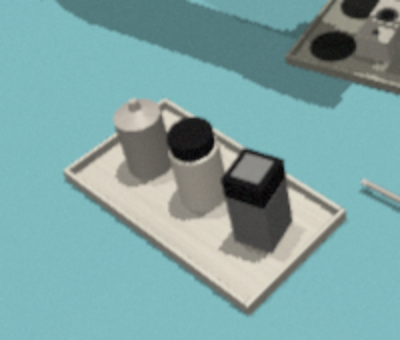

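All three stand upright in the tray: oiler (140,150), jar (195,185), case (258,225) in the crop. I'll check margins against the tray corners.

```bash
python3 - <<'E'
from h import *
c=cam('scene')
f=lambda u:np.array(u,float)/2+[60,200]
q=back(c,f([(165,100),(345,213),(248,310),(67,173)]),.016)[:,:2]; print(q.round(4)); o=q.mean(0); e=q[1]-q[0]+q[2]-q[3]; a=np.arctan2(e[1],e[0]); print(o,np.degrees(a))
Rm=np.array([[np.cos(a),np.sin(a)],[-np.sin(a),np.cos(a)]])
for p in back(c,f([(135,103),(191,134),(257,167)]),.1)[:,:2]: print(p.round(4),(Rm@(p-o)).round(4))
E
python3 -m pendant '[[-1,-0.002,-0.003,0.15,0,0,-0.003],[-1,-0.002,-0.003,0.3,0,0,-0.003],[-1,-0.002,-0.003,0.42,0,0,-0.003],[-1,-0.002,-0.003,0.53,0,0,-0.003],[-1,-0.002,-0.003,0.59,0,0,-0.003],[-1,-0.002,-0.003,0.59,0,0,-0.003],[-1,-0.002,-0.003,0.59,0,0,-0.003]]' 30
```

```text
[[ 0.4019 -0.2259]
 [ 0.6779 -0.2489]
 [ 0.6672 -0.3858]
 [ 0.3945 -0.3613]]
[ 0.53537512 -0.30544127] -4.9513867229512725
[ 0.4553 -0.299 ] [-0.0803 -0.0005]
[ 0.5345 -0.3009] [-0.0012  0.0044]
[ 0.6178 -0.2996] [0.0816 0.0129]
time: 24.5
ee_pos: [0.5488, 0.0273, 0.026]
eef_rot: [0.635, 0.772, 0.001, 0.001]
ft_force: [0.2, -0.2, 0.8]
width: 0.0876
grip_force: 0.0
```

```bash
python3 -m pendant '[[1,0,0,0.007,0,0,0],[1,0,0,0.007,0,0,0],[1,0,0,0.007,0,0,0],[1,0,0,0.007,0,0,0],[1,0,0,0.007,0,0,0],[1,0,0,0.007,0,0,0]]' 30; python3 -m pendant '[[1,0,0,-0.1,0,0,0],[1,0,0,-0.22,0,0,0],[1,0,0,-0.4,0,0,0],[1,0,0,-0.55,0,0,0],[1,0,0,-0.55,0,0,0]]' 30; python3 go.py .535 .14 .2 -2.5
```

```text
time: 25.25
ee_pos: [0.5477, 0.0273, 0.0226]
eef_rot: [0.635, 0.772, -0.0, -0.0]
ft_force: [-2.0, -0.2, 0.2]
width: 0.0437
grip_force: 30.0
time: 25.88
ee_pos: [0.5495, 0.0274, 0.1905]
eef_rot: [0.635, 0.772, 0.002, 0.002]
ft_force: [-0.2, 0.5, -6.4]
width: 0.0439
grip_force: 30.0
pos [0.5495 0.0274 0.1905] w 0.0439 j7 0.14 t 25.875
row [ 0.3776  0.0254 -0.0314] [ 0.0026 -0.0005  0.1137]
```

```bash
python3 -m pendant '[[1,0.12,0.008,-0.03,0,0,0.03],[1,0.25,0.016,-0.03,0,0,0.07],[1,0.377,0.025,-0.03,0,0,0.113],[1,0.377,0.025,-0.03,0,0,0.113],[1,0.377,0.025,-0.03,0,0,0.113],[1,0.377,0.025,-0.03,0,0,0.113]]' 30
python3 - <<'E'
from h import *
import pickle
c=cam('wrist','w6'); pickle.dump(c,open('w6.pkl','wb'))
b=cv2.imread('pics/w6.png');cv2.imwrite('pics/w6b.png',cv2.resize(b,(800,600),interpolation=cv2.INTER_CUBIC))
s=r.read_state();print(s['ee_pos'])
E
```

```text
time: 26.62
ee_pos: [0.5333, 0.1384, 0.1958]
eef_rot: [0.722, 0.692, -0.001, -0.0]
ft_force: [-0.1, -0.4, -5.0]
width: 0.0438
grip_force: 30.0
[0.53336075 0.13854343 0.19612021]
```

View pics/w6b.png

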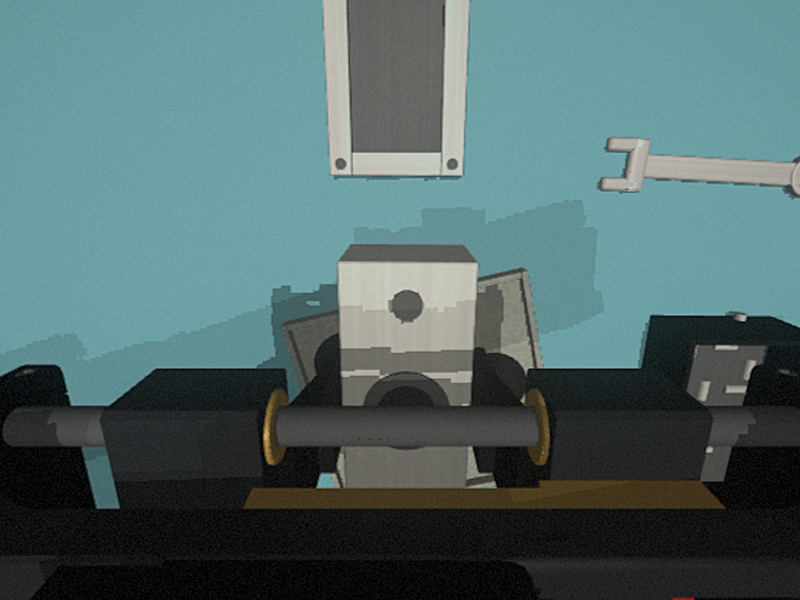

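The wrist view shows the die held square, far end at row 262. The nest's near edge is at row 175 and its far edge is out of view, so I'll move 40 mm on.

```bash
python3 -m pendant '[[1,0.14,0,0,0,0,0],[1,0.14,0,0,0,0,0],[1,0.14,0,0,0,0,0],[1,0.14,0,0,0,0,0],[1,0.14,0,0,0,0,0]]' 30
python3 - <<'E'
from h import *
import pickle
c=cam('wrist','w7'); pickle.dump(c,open('w7.pkl','wb'))
b=cv2.imread('pics/w7.png')[0:200,190:370];cv2.imwrite('pics/w7b.png',cv2.resize(b,(540,600),interpolation=cv2.INTER_CUBIC))
s=r.read_state();print(s['ee_pos'])
E
```

```text
time: 27.3
ee_pos: [0.5353, 0.1809, 0.1967]
eef_rot: [0.722, 0.692, 0.0, 0.0]
ft_force: [-0.5, -0.6, -5.1]
width: 0.0438
grip_force: 30.0
[0.53525195 0.18109278 0.19672984]
```

View pics/w7b.png

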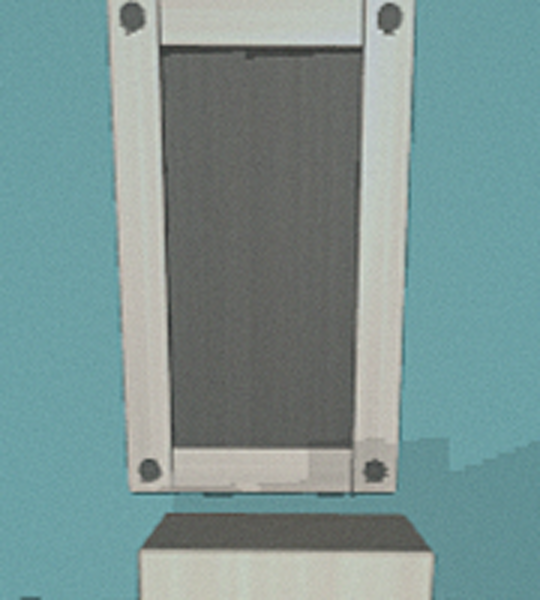

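Pocket rim corners in the crop are (159,45), (363,45), (353,447), (171,447). The bolts are at (132,17), (390,17), (375,470), (149,470). The die's far end top edge runs (140,549) to (434,549).

Run:
```python
from h import *
import pickle
c=pickle.load(open('w7.pkl','rb'));f=lambda u:np.array(u,float)/3+[190,0]
s=r.read_state(); z=s['ee_pos'][2]-.0186
for n,u,h in[('pocket',[(159,45),(363,45),(353,447),(171,447)],.015),('bolt',[(132,17),(390,17),(375,470),(149,470)],.015)]:
    p=back(c,f(u),h)[:,:2];e=np.roll(p,-1,0)-p
    print(n,p.mean(0).round(4),np.linalg.norm(e,axis=1).round(4),np.degrees(np.arctan2(e[:,1],e[:,0])).round(1))
for u,h in[([(140,549),(434,549)],z+.034),([(168,514),(405,514)],z)]:
    p=back(c,f(u),h)[:,:2]; d=p[1]-p[0]; print('die end',p.mean(0).round(4),np.linalg.norm(d).round(4),np.degrees(np.arctan2(d[1],d[0])).round(1))
y=R.from_quat(s['eef_rot']).apply([0,1,0]); print('toolY',np.degrees(np.arctan2(y[1],y[0])),s['ee_pos'])
```

```text
pocket [0.5345 0.2912] [0.0641 0.1244 0.0642 0.1244] [ -2.4 -92.6 177.6  87.3]
bolt [0.5345 0.291 ] [0.0804 0.1401 0.0803 0.1401] [ -2.4 -92.6 177.6  87.4]
die end [0.5397 0.2329] 0.0432 -2.4
die end [0.5398 0.2324] 0.0432 -2.4
toolY -2.457068979524025 [0.53525195 0.18109278 0.19672984]
```

```bash
python3 go.py .5325 .2913 .09 -2.5
```

```text
pos [0.5353 0.1811 0.1967] w 0.0437 j7 -0.38 t 27.35
row [ 0.3666 -0.025   0.3558] [ 0.0001 -0.      0.0004]
```

```bash
python3 -m pendant '[[1,0.13,-0.01,0.1,0,0,0],[1,0.26,-0.02,0.2,0,0,0],[1,0.367,-0.025,0.3,0,0,0],[1,0.367,-0.025,0.356,0,0,0],[1,0.367,-0.025,0.356,0,0,0],[1,0.367,-0.025,0.356,0,0,0]]' 30; python3 go.py .5325 .2913 .030 -2.5
```

```text
time: 28.1
ee_pos: [0.5333, 0.291, 0.091]
eef_rot: [0.722, 0.691, 0.001, 0.0]
ft_force: [-1.0, -0.2, -4.8]
width: 0.0439
grip_force: 30.0
pos [0.5333 0.291  0.091 ] w 0.0439 j7 -0.51 t 28.1
row [ 0.0008 -0.003   0.2034] [ 0.0007 -0.0002 -0.0001]
```

```bash
python3 -m pendant '[[1,0,-0.003,0.08,0,0,0],[1,0,-0.003,0.14,0,0,0],[1,0,-0.003,0.18,0,0,0],[1,0,-0.003,0.198,0,0,0],[1,0,-0.003,0.198,0,0,0],[1,0,-0.003,0.198,0,0,0],[1,0,-0.003,0.198,0,0,0]]' 30; python3 go.py .5325 .2913 .030 -2.5
```

```text
time: 28.98
ee_pos: [0.5317, 0.2923, 0.031]
eef_rot: [0.722, 0.692, 0.0, 0.0]
ft_force: [0.2, 0.7, -5.0]
width: 0.044
grip_force: 30.0
pos [0.5317 0.2923 0.031 ] w 0.044 j7 -0.49 t 28.975
row [-0.0032  0.0029  0.0033] [ 0.0003 -0.0003  0.0008]
```

```bash
python3 -m pendant '[[1,0,0,0.004,0,0,0],[1,0,0,0.004,0,0,0],[1,0,0,0.004,0,0,0]]' 30; python3 -m pendant '[[-1,0,0,0,0,0,0],[-1,0,0,0,0,0,0],[-1,0,0,0,0,0,0],[-1,0,0,0,0,0,0],[-1,-0.01,0,-0.1,0,0,0],[-1,-0.1,0,-0.25,0,0,0],[-1,-0.2,0,-0.45,0,0,0],[-1,-0.25,0,-0.6,0,0,0]]' 15; python3 -m pendant '[[-1,0,0,0,0,0,0],[-1,0,0,0,0,0,0]]';  python3 - <<'E'
from h import *
import pickle
c=cam('wrist','w8'); pickle.dump(c,open('w8.pkl','wb'))
b=cv2.imread('pics/w8.png')[40:280,180:400];cv2.imwrite('pics/w8b.png',cv2.resize(b,(550,600),interpolation=cv2.INTER_CUBIC))
s=r.read_state();print(s['ee_pos'])
E
```

```text
time: 29.35
ee_pos: [0.5314, 0.2921, 0.0293]
eef_rot: [0.722, 0.692, 0.0, -0.0]
ft_force: [-0.4, -0.6, -5.4]
width: 0.0435
grip_force: 30.0
time: 30.35
ee_pos: [0.5284, 0.2155, 0.2115]
eef_rot: [0.722, 0.692, 0.0, 0.0]
ft_force: [0.5, 0.4, -0.4]
width: 0.0868
grip_force: 0.0
time: 30.6
ee_pos: [0.5278, 0.2174, 0.2086]
eef_rot: [0.722, 0.692, -0.0, -0.0]
ft_force: [0.1, -1.0, -0.2]
width: 0.0869
grip_force: 0.0
[0.52749535 0.21753922 0.20797266]
```

View pics/w8b.png

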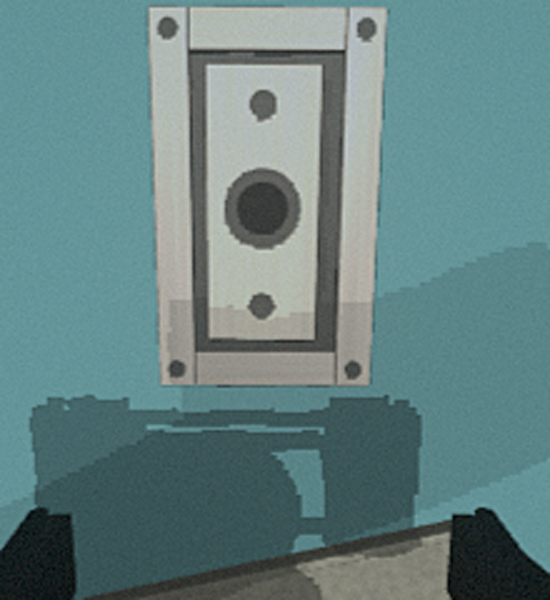

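The die lies square in the pocket, its bore at crop (262,208). I'll compute its offset from the bolts (167,27), (366,27), (353,369), (177,369).

```bash
python3 - <<'E'
from h import *
import pickle
c=pickle.load(open('w8.pkl','rb'));f=lambda u:np.array(u,float)/2.5+[180,40]
print(back(c,f([(167,27),(366,27),(353,369),(177,369)]),.015)[:,:2].mean(0),back(c,f([(262,208)]),.044)[0,:2])
p=back(c,f([(206,65),(323,65),(315,340),(208,340)]),.044)[:,:2];e=np.roll(p,-1,0)-p;print(p.mean(0),np.linalg.norm(e,axis=1),np.degrees(np.arctan2(e[:,1],e[:,0])))
E
python3 go.py .555 -.06 .2 -79
```

```text
[0.53457028 0.29110285] [0.53296726 0.29185232]
[0.53330983 0.29134022] [0.04364862 0.10365708 0.04408351 0.10366898] [ -2.30724863 -92.77618305 177.70240704  86.98350324]
pos [0.5275 0.2175 0.208 ] w 0.0871 j7 -0.44 t 30.65
row [-0.9206  0.1297  0.027 ] [-5.000e-04  8.000e-04  6.387e-01]
```

Die seated within 2 mm and 0.5°. Now return the supplies, case first.

```bash
python3 -m pendant '[[-1,-0.12,0.02,0,0,0,0.08],[-1,-0.24,0.03,0,0,0,0.16],[-1,-0.36,0.05,0,0,0,0.24],[-1,-0.48,0.07,0,0,0,0.32],[-1,-0.6,0.08,0,0,0,0.4],[-1,-0.72,0.1,0,0,0,0.48],[-1,-0.84,0.12,0,0,0,0.56],[-1,-0.92,0.13,0,0,0,0.638]]'; python3 go.py .6145 -.3012 .18 -79.2
```

```text
time: 31.65
ee_pos: [0.555, -0.0616, 0.2077]
eef_rot: [0.996, 0.093, -0.001, 0.0]
ft_force: [0.3, 0.9, -1.5]
width: 0.0868
grip_force: 0.0
pos [ 0.555  -0.0616  0.2077] w 0.0868 j7 -1.23 t 31.65
row [0.047  0.8215 0.0927] [ 0.0003  0.0012 -0.001 ]
```

```bash
python3 -m pendant '[[-1,0.01,0.18,0,0,0,0],[-1,0.02,0.36,0,0,0,0],[-1,0.03,0.54,0.05,0,0,0],[-1,0.04,0.72,0.09,0,0,0],[-1,0.047,0.821,0.09,0,0,0],[-1,0.047,0.821,0.09,0,0,0],[-1,0.047,0.821,0.09,0,0,0],[-1,0.047,0.821,0.09,0,0,0]]'; python3 go.py .6145 -.3012 .0592 -79.2
```

```text
time: 32.65
ee_pos: [0.617, -0.2974, 0.1819]
eef_rot: [0.995, 0.097, -0.0, -0.001]
ft_force: [0.0, -0.1, -0.7]
width: 0.087
grip_force: 0.0
pos [ 0.617  -0.2974  0.1819] w 0.087 j7 -0.75 t 32.65
row [-0.0105  0.0111  0.4089] [-0.0005  0.      0.003 ]
```

```bash
python3 -m pendant '[[-1,-0.01,0.011,0,0,0,0.003],[-1,-0.01,0.011,0.13,0,0,0.003],[-1,-0.01,0.011,0.27,0,0,0.003],[-1,-0.01,0.011,0.4,0,0,0.003],[-1,-0.01,0.011,0.405,0,0,0.003],[-1,-0.01,0.011,0.405,0,0,0.003]]'; python3 go.py .6145 -.3012 .0592 -79.2
```

```text
time: 33.4
ee_pos: [0.6149, -0.3036, 0.0625]
eef_rot: [0.996, 0.093, 0.001, 0.0]
ft_force: [0.7, 0.4, -0.0]
width: 0.0875
grip_force: 0.0
pos [ 0.6149 -0.3036  0.0625] w 0.0875 j7 -0.7 t 33.4
row [ 0.0002 -0.008   0.0109] [ 0.0005 -0.0007 -0.0011]
```

```bash
python3 -m pendant '[[-1,0,-0.006,0.009,0,0,0],[1,0,-0.006,0.009,0,0,0],[1,0,-0.006,0.009,0,0,0],[1,0,-0.006,0.009,0,0,0],[1,0,-0.006,0.009,0,0,0],[1,0,-0.006,0.009,0,0,0],[1,0,-0.006,0.009,0,0,0]]' 15;python3 -m pendant '[[1,0,0,-0.1,0,0,0],[1,0,0,-0.22,0,0,0],[1,0,0,-0.36,0,0,0],[1,0,0,-0.36,0,0,0]]' 15; python3 go.py .6048 .0364 .165 -79.2
```

```text
time: 34.28
ee_pos: [0.6139, -0.3014, 0.058]
eef_rot: [0.996, 0.093, -0.0, -0.0]
ft_force: [-0.6, -0.5, -0.0]
width: 0.0437
grip_force: 15.0
time: 34.78
ee_pos: [0.6152, -0.3024, 0.1694]
eef_rot: [0.996, 0.093, 0.002, 0.001]
ft_force: [0.3, 0.4, -2.3]
width: 0.044
grip_force: 15.0
pos [ 0.6152 -0.3024  0.1694] w 0.044 j7 -0.74 t 34.775
row [ 0.175  -1.1164  0.0124] [ 0.0014 -0.0021 -0.0011]
```

```bash
python3 -m pendant '[[1,0.02,-0.14,0,0,0,0],[1,0.05,-0.32,0,0,0,0],[1,0.08,-0.5,0,0,0,0],[1,0.11,-0.68,0,0,0,0],[1,0.135,-0.86,0,0,0,0],[1,0.15,-0.97,0,0,0,0],[1,0.15,-0.97,0,0,0,0]]' 15; python3 go.py .6048 .0364 .165 -79.2
```

```text
time: 35.65
ee_pos: [0.6036, -0.0029, 0.1646]
eef_rot: [0.995, 0.096, -0.001, -0.001]
ft_force: [0.5, -0.8, -2.3]
width: 0.0442
grip_force: 15.0
pos [ 0.6036 -0.0029  0.1646] w 0.0442 j7 -1.25 t 35.65
row [ 0.029  -0.1277 -0.0012] [-0.0008  0.0009  0.0017]
```

```bash
python3 -m pendant '[[1,0.029,-0.128,0,0,0,0],[1,0.029,-0.128,0,0,0,0],[1,0.029,-0.128,0,0,0,0],[1,0.029,-0.128,0.12,0,0,0],[1,0.029,-0.128,0.23,0,0,0],[1,0.029,-0.128,0.3,0,0,0],[1,0.029,-0.128,0.32,0,0,0],[1,0.029,-0.128,0.32,0,0,0]]' 15; python3 go.py .6048 .0364 .0585 -79.2
```

```text
time: 36.65
ee_pos: [0.606, 0.0318, 0.0705]
eef_rot: [0.996, 0.093, 0.0, 0.0]
ft_force: [-0.9, -0.6, -2.3]
width: 0.044
grip_force: 15.0
pos [0.606  0.0318 0.0705] w 0.044 j7 -1.26 t 36.65
row [-0.0013 -0.0157  0.04  ] [ 0.0001 -0.0002 -0.0013]
```

```bash
python3 -m pendant '[[1,0,-0.015,0,0,0,0],[1,0,-0.015,0.02,0,0,0],[1,0,-0.015,0.032,0,0,0],[1,0,-0.015,0.04,0,0,0],[1,0,-0.015,0.04,0,0,0],[1,0,-0.015,0.04,0,0,0]]' 15;  python3 -m pendant '[[-1,0,0,0,0,0,0],[-1,0,0,0,0,0,0],[-1,0,0,0,0,0,0],[-1,0,0,0,0,0,0],[-1,0,0,-0.1,0,0,0],[-1,0,0,-0.25,0,0,0],[-1,0,0,-0.39,0,0,0],[-1,0,0,-0.39,0,0,0]]' 15; python3 go.py .5323 -.2969 .178 -79.2
```

```text
time: 37.4
ee_pos: [0.6049, 0.0367, 0.058]
eef_rot: [0.996, 0.093, 0.0, -0.0]
ft_force: [0.2, 0.5, -2.7]
width: 0.0438
grip_force: 15.0
time: 38.4
ee_pos: [0.6067, 0.0366, 0.1785]
eef_rot: [0.996, 0.093, 0.003, -0.0]
ft_force: [-0.5, -0.5, -0.0]
width: 0.087
grip_force: 0.0
pos [0.6067 0.0366 0.1785] w 0.087 j7 -1.33 t 38.4
row [-0.4494  1.0465 -0.0013] [-0.0002 -0.0028 -0.0012]
```

Case back. Now the jar from the tray.

```bash
python3 -m pendant '[[-1,-0.08,0.19,0,0,0,0],[-1,-0.16,0.38,0,0,0,0],[-1,-0.24,0.57,0,0,0,0],[-1,-0.32,0.76,0,0,0,0],[-1,-0.4,0.93,0,0,0,0],[-1,-0.44,1,0,0,0,0],[-1,-0.44,1,0,0,0,0],[-1,-0.44,1,0,0,0,0]]'; python3 go.py .5323 -.2969 .0585 -79.2
```

```text
time: 39.4
ee_pos: [0.5312, -0.2812, 0.1744]
eef_rot: [0.996, 0.094, -0.0, -0.0]
ft_force: [-0.1, 0.7, 0.3]
width: 0.0872
grip_force: 0.0
pos [ 0.5312 -0.2812  0.1744] w 0.0872 j7 -0.74 t 39.4
row [-0.0059  0.0526  0.3861] [-0.0005  0.0002 -0.0005]
```

```bash
python3 -m pendant '[[-1,-0.006,0.052,0,0,0,0],[-1,-0.006,0.052,0,0,0,0],[-1,-0.006,0.05,0.13,0,0,0],[-1,-0.006,0.05,0.27,0,0,0],[-1,-0.006,0.05,0.38,0,0,0],[-1,-0.006,0.05,0.386,0,0,0],[-1,-0.006,0.05,0.386,0,0,0]]'; python3 go.py .5323 -.2969 .0585 -79.2
```

```text
time: 40.28
ee_pos: [0.5323, -0.298, 0.0604]
eef_rot: [0.996, 0.093, 0.001, 0.0]
ft_force: [0.1, -0.1, 0.4]
width: 0.0871
grip_force: 0.0
pos [ 0.5323 -0.298   0.0604] w 0.0871 j7 -0.64 t 40.275
row [ 0.0007 -0.0036  0.0063] [ 0.0004 -0.0004 -0.0011]
```

```bash
python3 -m pendant '[[1,0,-0.003,0.003,0,0,0],[1,0,-0.003,0.003,0,0,0],[1,0,-0.003,0.003,0,0,0],[1,0,-0.003,0.003,0,0,0],[1,0,-0.003,0.003,0,0,0],[1,0,-0.003,0.003,0,0,0]]' 15;python3 -m pendant '[[1,0,0,-0.1,0,0,0],[1,0,0,-0.22,0,0,0],[1,0,0,-0.38,0,0,0],[1,0,0,-0.38,0,0,0]]' 15; python3 go.py .4851 .0616 .175 -79.2
```

```text
time: 41.02
ee_pos: [0.5316, -0.2968, 0.0584]
eef_rot: [0.996, 0.093, 0.0, -0.0]
ft_force: [-0.3, -1.1, 1.7]
width: 0.0497
grip_force: 15.0
time: 41.52
ee_pos: [0.5329, -0.2979, 0.1756]
eef_rot: [0.996, 0.093, 0.002, 0.001]
ft_force: [0.5, -0.6, -2.2]
width: 0.0491
grip_force: 15.0
pos [ 0.5329 -0.2979  0.1756] w 0.0491 j7 -0.71 t 41.525
row [ 6.500e-02 -1.207e+00 -1.000e-03] [ 0.0013 -0.0023 -0.0012]
```

```bash
python3 -m pendant '[[1,0.01,-0.14,0,0,0,0],[1,0.02,-0.32,0,0,0,0],[1,0.03,-0.5,0,0,0,0],[1,0.04,-0.68,0,0,0,0],[1,0.045,-0.86,0,0,0,0],[1,0.05,-0.96,0,0,0,0],[1,0.05,-0.96,0,0,0,0]]' 15; python3 go.py .4851 .0616 .17 -79.2
```

```text
time: 42.4
ee_pos: [0.492, -0.0081, 0.1712]
eef_rot: [0.995, 0.095, -0.001, -0.0]
ft_force: [0.3, 0.0, -2.7]
width: 0.0495
grip_force: 15.0
pos [ 0.492  -0.0081  0.1712] w 0.0495 j7 -1.39 t 42.4
row [ 0.0217 -0.2325  0.0041] [-0.0005  0.0008  0.0013]
```

```bash
python3 -m pendant '[[1,0.01,-0.12,0,0,0,0],[1,0.022,-0.232,0,0,0,0],[1,0.022,-0.232,0,0,0,0],[1,0.022,-0.232,0.0,0,0,0],[1,0.022,-0.232,0.12,0,0,0],[1,0.022,-0.232,0.25,0,0,0],[1,0.022,-0.232,0.32,0,0,0],[1,0.022,-0.232,0.32,0,0,0]]' 15; python3 go.py .4851 .0616 .0584 -79.2
```

```text
time: 43.4
ee_pos: [0.4855, 0.0568, 0.075]
eef_rot: [0.996, 0.092, -0.002, 0.001]
ft_force: [0.1, -0.2, -0.9]
width: 0.0497
grip_force: 15.0
pos [0.4855 0.0568 0.075 ] w 0.0497 j7 -1.45 t 43.4
row [ 0.0016 -0.0161  0.0554] [ 0.0007  0.0015 -0.0022]
```

```bash
python3 -m pendant '[[1,0.001,-0.016,0,0,0,0],[1,0.001,-0.016,0.02,0,0,0],[1,0.001,-0.016,0.04,0,0,0],[1,0.001,-0.016,0.05,0,0,0],[1,0.001,-0.016,0.055,0,0,0],[1,0.001,-0.016,0.055,0,0,0]]' 15;  python3 -m pendant '[[-1,0,0,0,0,0,0],[-1,0,0,0,0,0,0],[-1,0,0,0,0,0,0],[-1,0,0,0,0,0,0],[-1,0,0,-0.1,0,0,0],[-1,0,0,-0.25,0,0,0],[-1,0,0,-0.39,0,0,0],[-1,0,0,-0.39,0,0,0]]' 15; python3 go.py .4512 -.2951 .178 -79.2
```

```text
time: 44.15
ee_pos: [0.486, 0.0634, 0.0598]
eef_rot: [0.996, 0.093, -0.0, -0.0]
ft_force: [-0.6, -0.4, -1.5]
width: 0.0497
grip_force: 15.0
time: 45.15
ee_pos: [0.4877, 0.0638, 0.1797]
eef_rot: [0.996, 0.093, 0.003, -0.001]
ft_force: [-0.1, 0.5, -0.1]
width: 0.0868
grip_force: 0.0
pos [0.4877 0.0638 0.1797] w 0.0868 j7 -1.56 t 45.15
row [-0.3412  1.1533  0.0019] [-0.0008 -0.0026 -0.0011]
```

```bash
python3 -m pendant '[[-1,-0.06,0.19,0,0,0,0],[-1,-0.12,0.38,0,0,0,0],[-1,-0.18,0.57,0,0,0,0],[-1,-0.24,0.76,0,0,0,0],[-1,-0.3,0.93,0,0,0,0],[-1,-0.33,1,0,0,0,0],[-1,-0.33,1,0,0,0,0]]'; python3 go.py .4512 -.2951 .0592 -79.2
```

```text
time: 46.02
ee_pos: [0.443, -0.2514, 0.176]
eef_rot: [0.996, 0.091, -0.001, 0.0]
ft_force: [-0.2, 0.6, -0.3]
width: 0.0872
grip_force: 0.0
pos [ 0.443  -0.2514  0.176 ] w 0.0872 j7 -0.83 t 46.025
row [0.001  0.1481 0.3893] [ 0.0002  0.0008 -0.0028]
```

```bash
python3 -m pendant '[[-1,0,0.145,0,0,0,0],[-1,0,0.145,0,0,0,0],[-1,0,0.145,0,0,0,0],[-1,0,0.145,0.13,0,0,0],[-1,0,0.145,0.27,0,0,0],[-1,0,0.145,0.38,0,0,0],[-1,0,0.145,0.386,0,0,0],[-1,0,0.145,0.386,0,0,0]]'; python3 go.py .4512 -.2951 .0592 -79.2
```

```text
time: 47.02
ee_pos: [0.453, -0.292, 0.0621]
eef_rot: [0.996, 0.093, 0.001, 0.0]
ft_force: [-0.3, -0.2, -0.1]
width: 0.087
grip_force: 0.0
pos [ 0.453  -0.292   0.0621] w 0.087 j7 -0.57 t 47.025
row [-0.0077  0.009   0.0097] [ 0.0001 -0.0005 -0.0007]
```

```bash
python3 -m pendant '[[-1,-0.007,0.009,0.008,0,0,0],[-1,-0.007,0.009,0.008,0,0,0],[1,-0.007,0.009,0.008,0,0,0],[1,-0.007,0.009,0.008,0,0,0],[1,-0.007,0.009,0.008,0,0,0],[1,-0.007,0.009,0.008,0,0,0],[1,-0.007,0.009,0.008,0,0,0],[1,-0.007,0.009,0.008,0,0,0]]' 15;python3 -m pendant '[[1,0,0,-0.1,0,0,0],[1,0,0,-0.22,0,0,0],[1,0,0,-0.38,0,0,0],[1,0,0,-0.38,0,0,0]]' 15; python3 go.py .5031 -.0289 .175 -79.2
```

```text
time: 48.02
ee_pos: [0.4507, -0.2954, 0.0586]
eef_rot: [0.996, 0.093, -0.0, -0.0]
ft_force: [-0.8, -0.4, 1.2]
width: 0.0473
grip_force: 15.0
time: 48.52
ee_pos: [0.452, -0.2964, 0.1753]
eef_rot: [0.996, 0.093, 0.002, 0.001]
ft_force: [-0.2, 0.3, -5.0]
width: 0.0476
grip_force: 15.0
pos [ 0.452  -0.2964  0.1753] w 0.0476 j7 -0.67 t 48.525
row [ 3.323e-01 -8.449e-01  7.000e-04] [ 0.001  -0.0022 -0.0011]
```

```bash
python3 -m pendant '[[1,0.05,-0.14,0,0,0,0],[1,0.13,-0.32,0,0,0,0],[1,0.2,-0.5,0,0,0,0],[1,0.27,-0.68,0,0,0,0],[1,0.32,-0.8,0,0,0,0],[1,0.332,-0.842,0,0,0,0],[1,0.332,-0.842,0,0,0,0],[1,0.332,-0.842,0,0,0,0]]' 15; python3 go.py .5031 -.0289 .075 -79.2
```

```text
time: 49.52
ee_pos: [0.5013, -0.0305, 0.1722]
eef_rot: [0.996, 0.092, -0.0, 0.0]
ft_force: [0.3, 0.4, -2.4]
width: 0.047
grip_force: 15.0
pos [ 0.5013 -0.0305  0.1722] w 0.047 j7 -1.32 t 49.525
row [ 0.007  -0.0043  0.324 ] [ 0.0001  0.0003 -0.0021]
```

```bash
python3 -m pendant '[[1,0.006,-0.004,0.12,0,0,0],[1,0.006,-0.004,0.24,0,0,0],[1,0.006,-0.004,0.32,0,0,0],[1,0.006,-0.004,0.345,0,0,0],[1,0.006,-0.004,0.36,0,0,0],[1,0.006,-0.004,0.36,0,0,0]]' 15; python3 go.py .5031 -.0289 .0588 -79.2
```

```text
time: 50.28
ee_pos: [0.5038, -0.0276, 0.0652]
eef_rot: [0.996, 0.093, 0.0, -0.0]
ft_force: [0.6, -0.2, -3.0]
width: 0.0471
grip_force: 15.0
pos [ 0.5038 -0.0276  0.0652] w 0.0471 j7 -1.18 t 50.275
row [-0.0031  0.004   0.0214] [-0.     -0.0005 -0.0013]
```

```bash
python3 -m pendant '[[1,-0.003,0.004,0.01,0,0,0],[1,-0.003,0.004,0.018,0,0,0],[1,-0.003,0.004,0.021,0,0,0],[1,-0.003,0.004,0.021,0,0,0]]' 15;  python3 -m pendant '[[-1,0,0,0,0,0,0],[-1,0,0,0,0,0,0],[-1,0,0,0,0,0,0],[-1,0,0,0,0,0,0],[-1,0,0,-0.1,0,0,0],[-1,0,0,-0.25,0,0,0],[-1,0,0,-0.39,0,0,0],[-1,0,0,-0.39,0,0,0]]' 15; python3 go.py .592 .032 .3 -79
```

```text
time: 50.78
ee_pos: [0.5028, -0.0285, 0.0585]
eef_rot: [0.996, 0.093, 0.0, -0.0]
ft_force: [-2.2, 0.4, 2.9]
width: 0.0473
grip_force: 15.0
time: 51.78
ee_pos: [0.5044, -0.0286, 0.1781]
eef_rot: [0.996, 0.093, 0.003, -0.001]
ft_force: [-0.4, -0.5, -0.9]
width: 0.0868
grip_force: 0.0
pos [ 0.5044 -0.0286  0.1781] w 0.0868 j7 -1.31 t 51.775
row [ 0.3264 -0.1448 -0.4045] [-0.0005 -0.0026 -0.0027]
```

Return to the original viewing pose for a before/after comparison.

```bash
python3 -m pendant '[[-1,0,0,-0.2,0,0,0],[-1,0.16,-0.07,-0.4,0,0,0],[-1,0.326,-0.145,-0.4,0,0,-0.003],[-1,0.326,-0.145,-0.4,0,0,-0.003],[-1,0.326,-0.145,-0.4,0,0,-0.003],[-1,0.326,-0.145,-0.4,0,0,-0.003],[-1,0.326,-0.145,-0.4,0,0,-0.003]]';  python3 - <<'E'
from h import *
import pickle
c=cam('wrist'); pickle.dump(c,open('w9.pkl','wb')); i=cv2.cvtColor(c['pixels'],cv2.COLOR_RGB2BGR)
cv2.imwrite('pics/w9.png',cv2.resize(i,(800,600),interpolation=cv2.INTER_CUBIC))
E
```

```text
time: 52.65
ee_pos: [0.5902, 0.0314, 0.2957]
eef_rot: [0.995, 0.096, 0.0, -0.001]
ft_force: [-0.7, -0.6, 0.4]
width: 0.0869
grip_force: 0.0
```

View pics/w9.png

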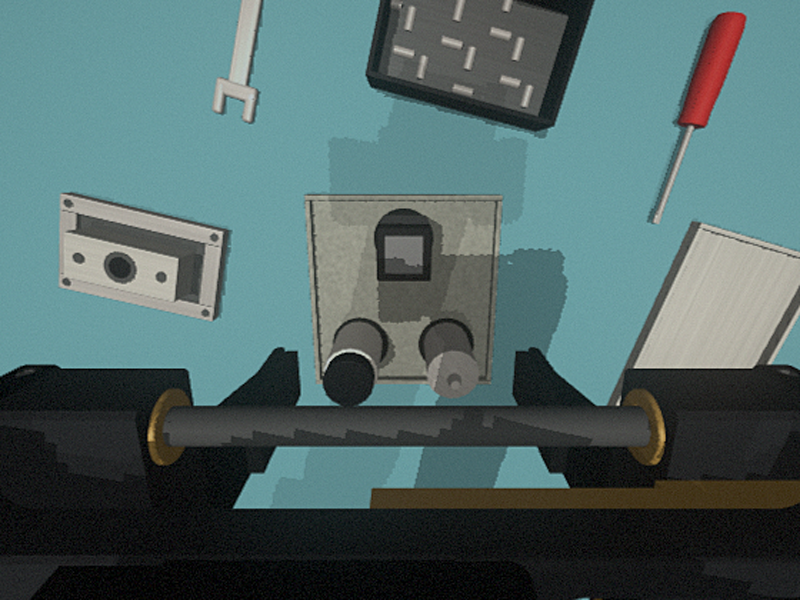

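In this view the jar (349,378), case (404,254) and oiler (454,380) are within 2 px of their starting positions. The die lies in the pocket, and nothing else has moved.

```bash
python3 -c "
from bench import r
print(r.close_job())"
```

```text
the job is handed in; nothing more can be done
None
```

I handed the job in at about 53 s: the die is in the pocket within 2 mm of centre, the jar, case and can stand back on their start spots (within 2 px in the before/after wrist pictures), and no verdict came back.

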